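# Put the water samples into their colour-coded stands

## Task

Put the four screw-cap sample bottles that stand spread over the open middle of the table (not the ones stored beside the drawer cabinet at the back) into the round bottle stands, each standing upright inside the rim of the stand that has the colour of its cap. Go from the cleanest water to the dirtiest so that nothing is carried over: blue cap first, then green, then yellow, and red last, letting go of each before you take the next. Keep the bottles upright, set them down gently without dropping them, and leave the yellow tape roll and the covered petri dish where they are.

Things in the scene. Friction and masses are not known exactly. Their poses are not given: they have to be found in the camera images.
- blue_bottle: White screw-cap sample bottle with a blue cap (small blue mark on the label), loose, on the open table (similar ones beside the cabinet at the back are not meant). 99 mm tall over all: round body 46 mm in diameter up to 83 mm, cap 36 mm in diameter, fixed to the bottle. About 0.05 to 0.13 kg; grasp it round the body. Origin at the centre of its underside, z up through the cap.
- green_bottle: White screw-cap sample bottle with a green cap (small blue mark on the label), loose, on the open table (similar ones beside the cabinet at the back are not meant). 101 mm tall over all: round body 46 mm in diameter up to 83 mm, cap 38 mm in diameter, fixed to the bottle. About 0.05 to 0.13 kg; grasp it round the body. Origin at the centre of its underside, z up through the cap.
- yellow_bottle: White screw-cap sample bottle with a yellow cap (small blue mark on the label), loose, on the open table (similar ones beside the cabinet at the back are not meant). 101 mm tall over all: round body 46 mm in diameter up to 83 mm, cap 38 mm in diameter, fixed to the bottle. About 0.05 to 0.13 kg; grasp it round the body. Origin at the centre of its underside, z up through the cap.
- red_bottle: White screw-cap sample bottle with a red cap (small red mark on the label), loose, on the open table (similar ones beside the cabinet at the back are not meant). 113 mm tall over all: round body 52 mm in diameter up to 95 mm, cap 39 mm in diameter, fixed to the bottle. About 0.07 to 0.17 kg; grasp it round the body. Origin at the centre of its underside, z up through the cap.
- blue_stand: Bottle stand: flat round blue cup with a grey floor, 84 mm across, 12 mm high; fixed. Floor 4 mm above the table, 72 mm wide inside the rim; rim 8 mm above the floor, 6 mm thick. A 7 mm high tab with a blank paper label sticks out 9 mm at its own -x side. The blue-capped bottle belongs in it. Origin at the centre of its underside; z up.
- green_stand: Bottle stand: flat round green cup with a grey floor, 84 mm across, 12 mm high; fixed. Floor 4 mm above the table, 72 mm wide inside the rim; rim 8 mm above the floor, 6 mm thick. A 7 mm high tab with a blank paper label sticks out 9 mm at its own -x side. The green-capped bottle belongs in it. Origin at the centre of its underside; z up.
- yellow_stand: Bottle stand: flat round yellow cup with a grey floor, 84 mm across, 12 mm high; fixed. Floor 4 mm above the table, 72 mm wide inside the rim; rim 8 mm above the floor, 6 mm thick. A 7 mm high tab with a blank paper label sticks out 9 mm at its own -x side. The yellow-capped bottle belongs in it. Origin at the centre of its underside; z up.
- red_stand: Bottle stand: flat round red cup with a grey floor, 84 mm across, 12 mm high; fixed. Floor 4 mm above the table, 72 mm wide inside the rim; rim 8 mm above the floor, 6 mm thick. A 7 mm high tab with a blank paper label sticks out 9 mm at its own -x side. The red-capped bottle belongs in it. Origin at the centre of its underside; z up.
- tape_roll: Bystander, to be left alone: roll of yellow tape lying flat, 66 mm across, 24 mm high, with an open pale core (not a bottle stand). Loose. Origin at the centre of its underside.
- petri_dish: Bystander, to be left alone: covered clear round dish with a brown deposit, 60 mm across, 15 mm high, loose, just behind the bottles and stands, in front of the drawer cabinet. Origin at the centre of its underside.

How it is judged:
By the outcome, as a careful person would: the job done as asked, in the order asked, and still so for the second after the job is handed in, with the robot touching nothing.
It also fails if it takes over 96 s, if anything falls off the work surface, if the arm or the gripper's body presses on something with over 40 N, if the wrist force passes 120 N, or if a joint passes its speed limit or range.

## Robot

A 6-joint arm with a two-finger parallel gripper is mounted at the origin on a cart in front of the work surface, level with it; the furniture and walls round the work are solid. World frame = base frame: x ahead of the robot, y to its left, z up, the work surface at z = 0. Lengths are in m, angles in degrees, forces in N, time in s.
With the tool pointing down it reaches from about 0.35 to 0.875 m from the base axis. Payload 4.2 kg.
Tool frame: the origin (TCP) lies between the finger pads; the fingertips stand 8 mm ahead of it and the grasp point (between the pads) lies 11 mm behind it; x points along the fingers, y is the direction in which the jaws open and shut, and the axes are right-handed (so a half turn about x gives the same grasp; the last joint's range is limited). The gripper opens to 87 mm and grips with 3 to 60 N. Pads are 19 mm wide; open, the fingers measure 117 mm over their backs; the gripper's body (75 mm by 190 mm) begins 51 mm behind the grasp point.
Start: joints at [90.905, 22.042, 0.453, 0, -68.411, -14.817], TCP at [0.15, 0.607, 0.231] pointing down, gripper open.
Joint ranges: [-179.83, 179.83], [-69.29, 118.12], [-61.27, 80.66], [-181.25, 117.63], [-171.15, -9.14], [-177.46, 177.46]. Speed limits (degrees/s): [159.86, 159.86, 180, 180, 180, 180].

## Interface

Orientations are given as a 3x3 rotation matrix whose columns are the frame's x, y, z axes.
In Python, from station import r gives the robot as it stands. The module is installed in compiled form; this text tells all that it offers.
- The arm moves only by the tool move_arm, never from a script. Its argument "increments" is one flat list of numbers, 7 for each row, row after row: the turn, a rotation vector about the tool's x, y, z in degrees, then the shift along the tool's x, y, z in m, then the finger opening in m, from 0 to 0.087. A call has 1 to 12 rows; each row is the pose to reach, as a shift and turn from the pose commanded when the call began, along the tool's axes at that moment; what a row does not reach only later rows make up. A row lasts 1/12 s, in which the tool goes at most 41.7 mm and 7.16 degrees, less where a joint would pass 70% of its speed; a pose out of reach is approached as far as the arm can. A call with a gripper value outside its range is refused whole. The fingers move at their own pace and stop on an object; the grip force is fixed at half the most. Time passes only in rows, so rows that repeat a pose let the fingers close. It gives the time, the measured TCP pose, the force and the opening at its end, in the units of the state.
- r.sense(): the state, without advancing time (a new reading comes with each control period).
- r.capture(name): name is "scene" or "top"; returns the picture (420x560x3 uint8, red, green, blue); there is no depth.
- r.calibration(name): a dict with "fx", "fy", "cx", "cy" (pixels), "D" ([k1, k2, p1, p2, k3] as OpenCV has them; the pictures are not rectified), "rvec" (rotation vector, rad) and "tvec" (3), from world to camera coordinates, as OpenCV has them. Camera axes: x right, y down, z forward; pixel columns grow to the right and rows downward; lengths in m; the calibration is good to about 2 mm. A picture is of the moment at which its call begins. calibration takes no time and is no camera call.
- r.finish_job(): hands the job in, once; it reports no verdict.
The state is a dict: "time_s": time; "joints": joint angles; "joint_velocities": joint speeds; "effort": joint torques, N m; "tcp_pos": TCP position; "ee_rot": TCP orientation; "wrist_force": force on the tool from outside, world axes, zero at the start; "moment": the same for the moment, N m; "gripper_width": opening from 0.0 (shut) to 1.0 (fully open).
Only numpy, scipy, OpenCV 4.12 (cv2) and the standard library are available. Lean on these libraries where they do the work, as an engineer would, in place of code of your own. Each camera call takes 0.05 s, during which the arm holds its last target.

## Working session

There is one attempt and no reset: what is moved stays moved. The work goes in short steps, Python scripts to look and compute and a tool call to move; the robot and the scene stay as the last step left them, time stands still between calls to the robot, and variables do not carry over. Pictures are saved under pics/ and viewed, and the job is handed in when it is done.

Besides the shell and the picture viewer there is one more tool, called after "Request:" by a JSON object that holds its "op" and its "data", one argument or row to a line. move_arm: Moves the arm, as the interface text tells. Its arguments: {"type":"object","properties":{"increments":{"type":"array","items":{"type":"number"}}},"required":["increments"]}

```bash
mkdir -p pics; python3 - <<'E'
from station import r
import cv2,json
s=r.sense();print(s)
for n in("scene","top"):
    im=r.capture(n);cv2.imwrite(f"pics/{n}0.png",im[:,:,::-1]);print(r.calibration(n))
E
```

```text
{'time_s': 0.0, 'joints': array([ 9.09028847e+01,  2.20888175e+01,  3.79605247e-01, -3.01010207e-02,
       -6.84101401e+01, -1.48177463e+01]), 'joint_velocities': array([ 0.01835667, -0.03570241,  0.08197291, -0.02793641, -0.01733627,
       -0.01162102]), 'effort': array([-7.60538956e-05, -3.90659881e+01,  1.87401474e+01,  4.21971560e+00,
        1.10499712e-02, -1.87554238e-04]), 'tcp_pos': array([0.15012213, 0.60609803, 0.22947599]), 'ee_rot': array([[-4.55618844e-04, -2.40667463e-01, -9.70607523e-01],
       [-2.09048072e-03, -9.70605274e-01,  2.40667887e-01],
       [-9.99997711e-01,  2.13868914e-03, -6.08846399e-05]]), 'wrist_force': array([0.14440315, 0.43668393, 0.0019413 ]), 'moment': array([ 0.0268291 , -0.01222846,  0.03993734]), 'gripper_width': 0.9977682209166355}
{'fx': 437.95484208397727, 'fy': 437.95484208397727, 'cx': 274.67776699016986, 'cy': 207.3330707630237, 'D': array([-0.01586153,  0.        ,  0.        ,  0.        ,  0.        ]), 'rvec': array([ 1.95309252, -0.42916403,  0.30714141]), 'tvec': array([-0.52706498,  0.14331907,  1.04737752])}
{'fx': 536.5100548722686, 'fy': 536.5100548722686, 'cx': 288.64904463555075, 'cy': 199.56106475890567, 'D': array([0.0388732, 0.       , 0.       , 0.       , 0.       ]), 'rvec': array([ 2.16723428, -2.13772706,  0.13665431]), 'tvec': array([0.00956415, 0.57020999, 1.38925039])}
```

View pics/scene0.png

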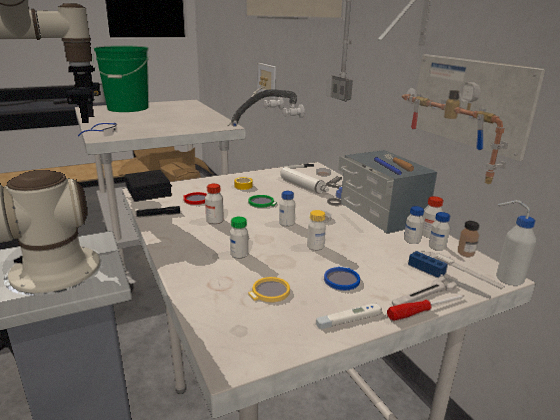

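View pics/top0.png

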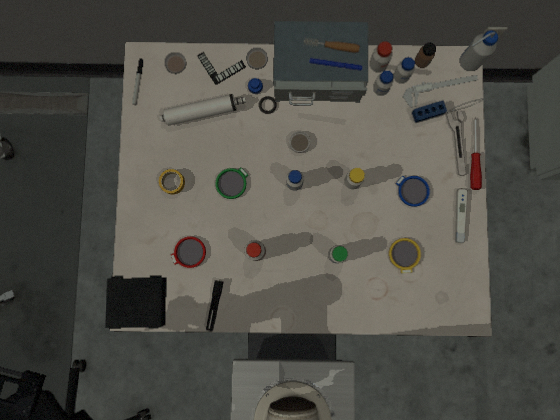

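```bash
cat > h.py <<'E'
from station import r
import cv2,numpy as np
def ray(cal,uv):
    K=np.array([[cal['fx'],0,cal['cx']],[0,cal['fy'],cal['cy']],[0,0,1]])
    n=cv2.undistortPoints(np.array([[uv]],float),K,cal['D'])[0,0]
    R=cv2.Rodrigues(cal['rvec'])[0]; return -R.T@cal['tvec'], R.T@np.array([n[0],n[1],1])
def onz(cal,uv,z):
    o,d=ray(cal,uv); return o+d*(z-o[2])/d[2]
def proj(cal,P):
    K=np.array([[cal['fx'],0,cal['cx']],[0,cal['fy'],cal['cy']],[0,0,1]])
    return cv2.projectPoints(np.array([P],float),cal['rvec'],cal['tvec'],K,cal['D'])[0][0,0]
HUE={'red':[(0,8),(172,180)],'yellow':[(18,34)],'green':[(45,85)],'blue':[(100,125)]}
def mask(im,c,s=110,v=50):
    h=cv2.cvtColor(im,cv2.COLOR_RGB2HSV);m=np.zeros(h.shape[:2],np.uint8)
    for a,b in HUE[c]: m|=cv2.inRange(h,(a,s,v),(b,255,255))
    return m
E
python3 - <<'E'
from h import *
for n in("top","scene"):
    im=cv2.imread(f"pics/{n}0.png")[:,:,::-1].copy();cal=r.calibration(n)
    for c in HUE:
        cs,hi=cv2.findContours(mask(im,c),cv2.RETR_CCOMP,cv2.CHAIN_APPROX_NONE)
        for k,q in enumerate(cs):
            if cv2.contourArea(q)<25 or hi[0][k][3]>=0: continue
            (u,v),_=cv2.minEnclosingCircle(q); x,y,w,h=cv2.boundingRect(q)
            M=cv2.moments(q);u,v=M['m10']/M['m00'],M['m01']/M['m00']
            hole=[j for j in range(len(cs)) if hi[0][j][3]==k and cv2.contourArea(cs[j])>60]
            s=''
            if hole:
                M=cv2.moments(cs[hole[0]]);hu=(M['m10']/M['m00'],M['m01']/M['m00'])
                s=f'hole {np.round(hu,1)} {onz(cal,hu,.010)[:2].round(4)}'
            if v>30:print(n,c,f'{u:.1f},{v:.1f}',(x,y,w,h),cv2.contourArea(q),'z.1',onz(cal,(u,v),.1)[:2].round(4),s)
E
```

```text
top red 253.3,249.5 (246, 243, 15, 14) 151.0 z.1 [0.4343 0.104 ] 
top red 189.3,251.9 (171, 236, 35, 32) 750.0 z.1 [0.4263 0.2641] hole [189.6 251.8] [0.4292 0.2802]
top red 475.6,171.9 (470, 153, 12, 37) 317.0 z.1 [ 0.6393 -0.4574] 
top red 384.2,48.6 (377, 41, 15, 16) 160.5 z.1 [ 0.9648 -0.2281] 
top yellow 404.5,253.5 (389, 238, 32, 35) 760.0 z.1 [ 0.4297 -0.2746] hole [404.2 253.3] [ 0.4331 -0.2928]
top yellow 171.2,181.2 (159, 169, 26, 25) 475.0 z.1 [0.6049 0.317 ] hole [170.4 180.8] [0.6207 0.3396]
top yellow 356.5,175.0 (349, 168, 16, 15) 165.0 z.1 [ 0.6275 -0.1553] 
top green 339.5,253.3 (333, 246, 14, 15) 147.0 z.1 [ 0.4279 -0.1122] 
top green 230.7,183.0 (216, 168, 32, 31) 683.5 z.1 [0.6024 0.1654] hole [230.4 183. ] [0.6169 0.1765]
top blue 413.4,190.6 (396, 176, 33, 30) 699.5 z.1 [ 0.5892 -0.2994] hole [413.5 190.8] [ 0.602  -0.3203]
top blue 294.6,176.2 (289, 171, 12, 12) 99.0 z.1 [0.6221 0.0029] 
top blue 428.0,110.7 (415, 102, 31, 18) 250.5 z.1 [ 0.7985 -0.3399] 
top blue 254.5,84.7 (248, 78, 14, 14) 127.5 z.1 [0.8627 0.1103] 
top blue 386.4,76.0 (380, 71, 13, 11) 94.0
[... 1057 characters left out ...]
0334] hole [260.8 200.2] [0.6121 0.1636]
scene green 122.6,77.5 (94, 46, 54, 66) 2579.0 z.1 [0.5267 2.592 ] 
scene blue 341.7,278.1 (325, 267, 35, 23) 604.0 z.1 [ 0.513  -0.4457] hole [341.5 277.5] [ 0.598  -0.3293]
scene blue 427.1,263.8 (409, 252, 38, 25) 506.0 z.1 [ 0.7052 -0.4722] 
scene blue 525.2,221.7 (516, 216, 19, 12) 140.0 z.1 [ 1.0836 -0.417 ] 
scene blue 442.4,216.6 (436, 212, 14, 10) 97.5 z.1 [ 0.9098 -0.3095] 
scene blue 416.5,210.4 (410, 206, 14, 10) 94.0 z.1 [ 0.8746 -0.253 ] 
scene blue 287.2,194.5 (282, 191, 11, 8) 66.0 z.1 [ 0.6103 -0.0226] 
scene blue 388.7,165.6 (375, 157, 26, 18) 67.5 z.1 [1.0497 0.0771] 
scene blue 479.6,140.6 (477, 130, 6, 20) 71.5 z.1 [1.6264 0.1993]
```

```bash
python3 - <<'E'
from h import *
for n in("top","scene"):
    im=cv2.imread(f"pics/{n}0.png");cal=r.calibration(n)
    print(n,ray(cal,(1,1))[0])
t=cv2.imread("pics/top0.png");s=cv2.imread("pics/scene0.png")
A=[cv2.resize(t[b-25:b+25,a-25:a+25],(250,250),interpolation=cv2.INTER_NEAREST) for a,b in((295,180),(340,253),(356,178),(255,250))]
B=[cv2.resize(s[b-25:b+25,a-25:a+25],(250,250),interpolation=cv2.INTER_NEAREST) for a,b in((287,205),(239,237),(317,230),(214,203))]
cv2.imwrite('pics/z.png',cv2.resize(np.vstack([np.hstack(A),np.hstack(B)]),(800,400)))
E
```

```text
top [0.38492182 0.01131847 1.45153527]
scene [ 0.07770666 -1.03465569  0.56461207]
```

View pics/z.png

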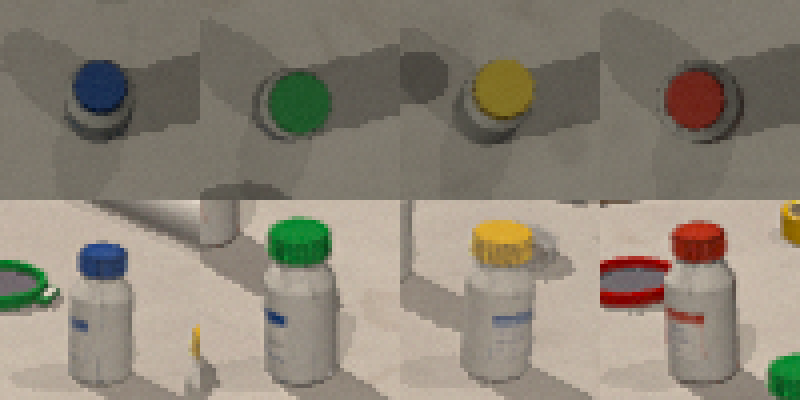

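```bash
python3 - <<'E'
from h import *
T=r.calibration('top');S=r.calibration('scene')
for c,t,s,h,m in (('blue',(294.6,176.2),(287.2,194.5),.098,.090),('green',(339.5,253.3),(238.3,222),.1,.091),('yellow',(356.5,175),(317.1,215.2),.1,.091),('red',(253.3,249.5),(213.3,188.1),.112,.104)):
    print(c,onz(T,t,h)[:2].round(4),onz(S,s,m)[:2].round(4))
for c,t in (('blue',(413.5,190.8)),('green',(230.4,183)),('yellow',(404.2,253.3)),('red',(189.6,251.8))):
    print(c,onz(T,t,.008)[:2].round(4))
print('petri',onz(T,(300,142),.01)[:2])
R=r.sense()['ee_rot'];print(R.round(3))
E
```

```text
blue [0.6226 0.0027] [ 6.219e-01 -5.000e-04]
green [ 0.4278 -0.1122] [ 0.4264 -0.1169]
yellow [ 0.6274 -0.1552] [ 0.6277 -0.1591]
red [0.4338 0.1032] [0.4319 0.0947]
blue [ 0.6024 -0.3207]
green [0.6172 0.1768]
yellow [ 0.4333 -0.2931]
red [0.4293 0.2806]
petri [ 0.73345768 -0.01147034]
[[-0.    -0.241 -0.971]
 [-0.002 -0.971  0.241]
 [-1.     0.002 -0.   ]]
```

Request:
{"op": "move_arm", "data": {
  "increments": [-1, 0, 0, 0, 0.005, -0.006, 0.087, -2, 0, 0, 0.001, 0.014, -0.018, 0.087, -3.5, 0, 0, 0.003, 0.028, -0.036, 0.087, -5, 0, 0, 0.005, 0.047, -0.06, 0.087, -6.5, 0, 0, 0.007, 0.066, -0.084, 0.087, -8, 0, 0, 0.009, 0.085, -0.108, 0.087, -9.5, 0, 0, 0.011, 0.103, -0.132, 0.087, -11, 0, 0, 0.013, 0.122, -0.156, 0.087, -12, 0, 0, 0.015, 0.141, -0.18, 0.087, -13, 0, 0, 0.017, 0.16, -0.204, 0.087, -13.6, 0, 0, 0.019, 0.179, -0.228, 0.087, -13.9, 0, 0, 0.021, 0.197, -0.252, 0.087]
}}

```text
time_s: 1.1
tcp_pos: [0.3479, 0.3532, 0.2092]
ee_rot: [[-0.001, 0.0, -1.0], [-0.001, -1.0, -0.0], [-1.0, 0.001, 0.001]]
wrist_force: [0.4, 0.3, 0.3]
gripper_width: 1.0
```

Request:
{"op": "move_arm", "data": {
  "increments": [0, 0, 0, 0.005, 0.026, -0.02, 0.087, 0, 0, 0, 0.01, 0.053, -0.041, 0.087, 0, 0, 0, 0.014, 0.08, -0.063, 0.087, 0, 0, 0, 0.019, 0.108, -0.085, 0.087, 0, 0, 0, 0.024, 0.137, -0.107, 0.087, 0, 0, 0, 0.029, 0.167, -0.13, 0.087, 0, 0, 0, 0.034, 0.197, -0.153, 0.087, 0, 0, 0, 0.038, 0.225, -0.175, 0.087, 0, 0, 0, 0.043, 0.254, -0.198, 0.087, 0, 0, 0, 0.048, 0.281, -0.219, 0.087, 0, 0, 0, 0.052, 0.305, -0.238, 0.087, 0, 0, 0, 0.055, 0.325, -0.253, 0.087]
}}

```text
time_s: 2.1
tcp_pos: [0.6011, 0.0276, 0.1534]
ee_rot: [[-0.002, -0.002, -1.0], [-0.0, -1.0, 0.002], [-1.0, 0.0, 0.002]]
wrist_force: [-0.6, 0.4, 0.4]
gripper_width: 0.998
```

Request:
{"op": "move_arm", "data": {
  "increments": [0, 0, 0, 0.002, 0.015, -0.012, 0.087, 0, 0, 0, 0.004, 0.024, -0.019, 0.087, 0, 0, 0, 0.006, 0.028, -0.022, 0.087, 0, 0, 0, 0.016, 0.028, -0.022, 0.087, 0, 0, 0, 0.032, 0.028, -0.022, 0.087, 0, 0, 0, 0.05, 0.028, -0.022, 0.087, 0, 0, 0, 0.068, 0.028, -0.022, 0.087, 0, 0, 0, 0.084, 0.028, -0.022, 0.087, 0, 0, 0, 0.096, 0.028, -0.022, 0.087, 0, 0, 0, 0.103, 0.028, -0.022, 0.087, 0, 0, 0, 0.105, 0.028, -0.022, 0.087, 0, 0, 0, 0.105, 0.028, -0.022, 0.087]
}}

```text
time_s: 3.1
tcp_pos: [0.6222, 0.0022, 0.0493]
ee_rot: [[-0.001, 0.001, -1.0], [-0.0, -1.0, -0.001], [-1.0, 0.0, 0.001]]
wrist_force: [0.9, -0.7, -0.3]
gripper_width: 0.996
```

```bash
python3 - <<'E'
from h import *
s=r.sense();print(s['tcp_pos'].round(4),s['wrist_force'].round(1),s['joints'].round(0))
t=r.capture('top');c=r.capture('scene')
cv2.imwrite('pics/a.png',cv2.resize(np.hstack([c[150:300,200:400],t[120:270,200:400]])[:,:,::-1],(800,300)))
E
```

```text
[0.6222 0.0022 0.0493] [ 0.9 -0.7 -0.3] [ 15.  32. -12.   0. -46.  75.]
```

View pics/a.png

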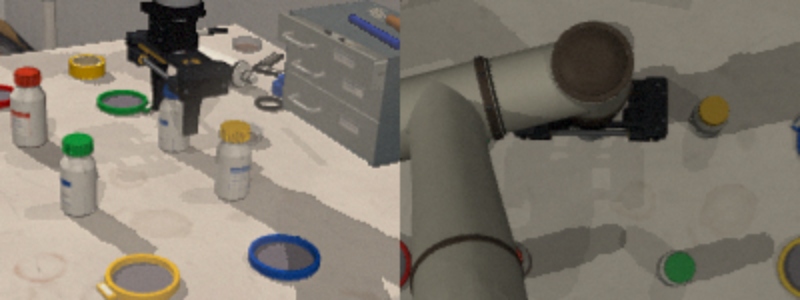

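Request:
{"op": "move_arm", "data": {
  "increments": [0, 0, 0, 0, 0, 0, 0.06, 0, 0, 0, 0, 0, 0, 0.05, 0, 0, 0, 0, 0, 0, 0.04, 0, 0, 0, 0, 0, 0, 0.035, 0, 0, 0, 0, 0, 0, 0.03, 0, 0, 0, 0, 0, 0, 0.03, 0, 0, 0, 0, 0, 0, 0.03, 0, 0, 0, 0, 0, 0, 0.03, 0, 0, 0, 0, 0, 0, 0.03, 0, 0, 0, 0, 0, 0, 0.03]
}}

```text
time_s: 4.03
tcp_pos: [0.6224, 0.0018, 0.0496]
ee_rot: [[-0.0, -0.0, -1.0], [-0.0, -1.0, 0.0], [-1.0, 0.0, 0.0]]
wrist_force: [-0.5, 0.0, 0.1]
gripper_width: 0.522
```

Request:
{"op": "move_arm", "data": {
  "increments": [0, 0, 0, -0.003, 0, 0, 0.03, 0, 0, 0, -0.01, 0, 0, 0.03, 0, 0, 0, -0.022, 0, 0, 0.03, 0, 0, 0, -0.038, 0, 0, 0.03, 0, 0, 0, -0.056, 0, 0, 0.03, 0, 0, 0, -0.076, 0, 0, 0.03, 0, 0, 0, -0.095, 0, 0, 0.03, 0, 0, 0, -0.112, 0.003, 0, 0.03, 0, 0, 0, -0.126, 0.01, 0, 0.03, 0, 0, 0, -0.136, 0.021, 0, 0.03, 0, 0, 0, -0.142, 0.037, 0, 0.03, 0, 0, 0, -0.145, 0.056, 0.002, 0.03]
}}

```text
time_s: 5.03
tcp_pos: [0.6211, -0.0546, 0.1967]
ee_rot: [[0.003, 0.001, -1.0], [0.0, -1.0, -0.001], [-1.0, -0.0, -0.003]]
wrist_force: [0.7, -0.1, -1.2]
gripper_width: 0.525
```

Request:
{"op": "move_arm", "data": {
  "increments": [0, 0, 0, 0, 0.021, 0.001, 0.03, 0, 0, 0, 0, 0.044, 0.003, 0.03, 0, 0, 0, 0, 0.069, 0.005, 0.03, 0, 0, 0, 0, 0.096, 0.007, 0.03, 0, 0, 0, 0, 0.124, 0.009, 0.03, 0, 0, 0, 0, 0.152, 0.011, 0.03, 0, 0, 0, 0, 0.18, 0.013, 0.03, 0, 0, 0, 0, 0.206, 0.015, 0.03, 0, 0, 0, 0, 0.229, 0.016, 0.03, 0, 0, 0, 0, 0.248, 0.017, 0.03, 0, 0, 0, 0, 0.261, 0.018, 0.03, 0, 0, 0, 0, 0.267, 0.018, 0.03]
}}

```text
time_s: 6.03
tcp_pos: [0.6016, -0.3232, 0.1946]
ee_rot: [[-0.0, -0.002, -1.0], [0.0, -1.0, 0.002], [-1.0, -0.0, 0.0]]
wrist_force: [-0.2, 1.0, -1.1]
gripper_width: 0.521
```

Request:
{"op": "move_arm", "data": {
  "increments": [0, 0, 0, 0.004, 0, 0, 0.03, 0, 0, 0, 0.013, 0, 0, 0.03, 0, 0, 0, 0.027, 0, 0, 0.03, 0, 0, 0, 0.044, 0, 0, 0.03, 0, 0, 0, 0.062, 0, 0, 0.03, 0, 0, 0, 0.08, 0, 0, 0.03, 0, 0, 0, 0.097, 0, 0, 0.03, 0, 0, 0, 0.112, 0, 0, 0.03, 0, 0, 0, 0.123, 0, 0, 0.03, 0, 0, 0, 0.13, 0, 0, 0.03, 0, 0, 0, 0.135, 0, 0, 0.03, 0, 0, 0, 0.137, 0, 0, 0.03]
}}

```text
time_s: 7.03
tcp_pos: [0.6024, -0.3207, 0.057]
ee_rot: [[-0.001, 0.0, -1.0], [0.0, -1.0, -0.0], [-1.0, -0.0, 0.001]]
wrist_force: [0.6, -0.2, -0.5]
gripper_width: 0.528
```

```bash
python3 - <<'E'
from h import *
s=r.sense();print(s['tcp_pos'].round(4),s['wrist_force'].round(1),s['joints'].round(0))
t=r.capture('top');c=r.capture('scene')
cv2.imwrite('pics/b.png',cv2.resize(np.hstack([c[180:330,220:420],t[120:270,300:500]])[:,:,::-1],(800,300)))
E
```

```text
[ 0.6024 -0.3207  0.057 ] [ 0.6 -0.2 -0.5] [-14.  36.  -2.  -0. -52. 105.]
```

View pics/b.png

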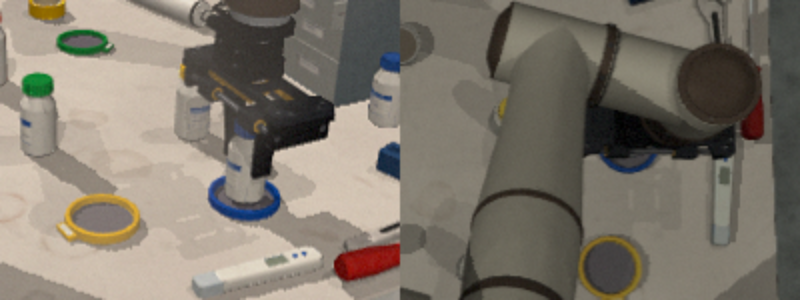

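Request:
{"op": "move_arm", "data": {
  "increments": [0, 0, 0, 0.001, 0, 0, 0.03, 0, 0, 0, 0.002, 0, 0, 0.03, 0, 0, 0, 0.003, 0, 0, 0.03, 0, 0, 0, 0.0035, 0, 0, 0.03, 0, 0, 0, 0.0035, 0, 0, 0.03]
}}

```text
time_s: 7.55
tcp_pos: [0.6023, -0.3213, 0.0542]
ee_rot: [[0.0, -0.0, -1.0], [-0.0, -1.0, 0.0], [-1.0, 0.0, -0.0]]
wrist_force: [0.6, 0.2, -1.4]
gripper_width: 0.521
```

Request:
{"op": "move_arm", "data": {
  "increments": [0, 0, 0, 0.0004, 0, 0, 0.03, 0, 0, 0, 0.0008, 0, 0, 0.03, 0, 0, 0, 0.0012, 0, 0, 0.03, 0, 0, 0, 0.0012, 0, 0, 0.03]
}}

```text
time_s: 7.88
tcp_pos: [0.6025, -0.3213, 0.0535]
ee_rot: [[0.0, 0.0, -1.0], [-0.0, -1.0, -0.0], [-1.0, 0.0, -0.0]]
wrist_force: [-0.6, 1.2, 2.4]
gripper_width: 0.518
```

Request:
{"op": "move_arm", "data": {
  "increments": [0, 0, 0, 0, 0, 0, 0.046, 0, 0, 0, 0, 0, 0, 0.05, 0, 0, 0, 0, 0, 0, 0.056, 0, 0, 0, 0, 0, 0, 0.064, 0, 0, 0, 0, 0, 0, 0.074, 0, 0, 0, 0, 0, 0, 0.085, 0, 0, 0, 0, 0, 0, 0.087, 0, 0, 0, 0, 0, 0, 0.087, 0, 0, 0, 0, 0, 0, 0.087]
}}

```text
time_s: 8.63
tcp_pos: [0.6023, -0.3212, 0.0528]
ee_rot: [[-0.0, -0.0, -1.0], [0.0, -1.0, 0.0], [-1.0, -0.0, 0.0]]
wrist_force: [0.3, -0.9, 0.9]
gripper_width: 0.972
```

Request:
{"op": "move_arm", "data": {
  "increments": [0, 0, 0, -0.003, 0, 0, 0.087, 0, 0, 0, -0.01, 0, 0, 0.087, 0, 0, 0, -0.022, 0, 0, 0.087, 0, 0, 0, -0.038, 0, 0, 0.087, 0, 0, 0, -0.056, 0, 0, 0.087, 0, 0, 0, -0.075, 0, 0, 0.087, 0, 0, 0, -0.092, -0.003, 0.003, 0.087, 0, 0, 0, -0.105, -0.009, 0.008, 0.087, 0, 0, 0, -0.112, -0.02, 0.017, 0.087, 0, 0, 0, -0.115, -0.035, 0.029, 0.087, 0, 0, 0, -0.115, -0.053, 0.044, 0.087, 0, 0, 0, -0.115, -0.072, 0.06, 0.087]
}}

```text
time_s: 9.63
tcp_pos: [0.5418, -0.2485, 0.169]
ee_rot: [[0.002, -0.001, -1.0], [-0.0, -1.0, 0.001], [-1.0, 0.0, -0.002]]
wrist_force: [0.3, 0.6, 0.4]
gripper_width: 0.998
```

Request:
{"op": "move_arm", "data": {
  "increments": [0, 0, 0, 0, -0.02, 0.017, 0.087, 0, 0, 0, 0, -0.04, 0.034, 0.087, 0, 0, 0, 0, -0.06, 0.05, 0.087, 0, 0, 0, 0, -0.08, 0.066, 0.087, 0, 0, 0, 0, -0.099, 0.082, 0.087, 0, 0, 0, 0, -0.115, 0.096, 0.087, 0, 0, 0, 0, -0.127, 0.106, 0.087, 0, 0, 0, 0.002, -0.134, 0.112, 0.087, 0, 0, 0, 0.005, -0.137, 0.114, 0.087, 0, 0, 0, 0.01, -0.137, 0.1145, 0.087, 0, 0, 0, 0.018, -0.137, 0.1145, 0.087, 0, 0, 0, 0.03, -0.137, 0.1145, 0.087]
}}

```text
time_s: 10.63
tcp_pos: [0.429, -0.1125, 0.1377]
ee_rot: [[0.002, -0.001, -1.0], [-0.0, -1.0, 0.001], [-1.0, 0.0, -0.002]]
wrist_force: [-0.1, -0.5, -0.1]
gripper_width: 0.996
```

```bash
python3 - <<'E'
from h import *
s=r.sense();print(s['tcp_pos'].round(4),s['wrist_force'].round(1),s['joints'].round(0))
t=r.capture('top');c=r.capture('scene')
cv2.imwrite('pics/c.png',cv2.resize(np.hstack([c[150:350,180:400],t[120:320,280:500]])[:,:,::-1],(800,364)))
E
```

```text
[ 0.429  -0.1125  0.1377] [-0.1 -0.5 -0.1] [  6.  10. -32.   0. -48.  84.]
```

View pics/c.png

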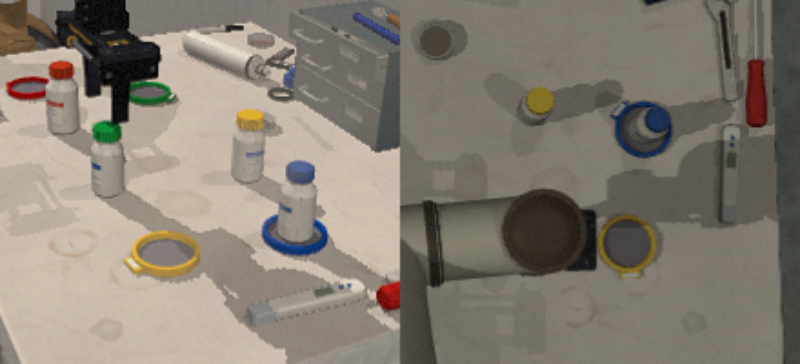

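```bash
python3 - <<'E'
from h import *
S=r.calibration('scene')
for P in ((.429,-.1125-.05,.130),(.429,-.1125+.05,.130),(.428,-.112,.1)):
    print(P,(proj(S,P)-[180,150])*1.818)
s=r.sense();print(s['tcp_pos'])
t=r.capture('scene');cv2.imwrite('pics/c2.png',cv2.resize(t[150:300,180:380],(800,600))[:,:,::-1])
E
```

```text
(0.429, -0.1625, 0.13) [120.18131551 117.53532925]
(0.429, -0.0625, 0.13) [93.27145771 89.9818815 ]
(0.428, -0.112, 0.1) [105.69251206 123.32108678]
[ 0.42675459 -0.11265102  0.1356067 ]
```

View pics/c2.png

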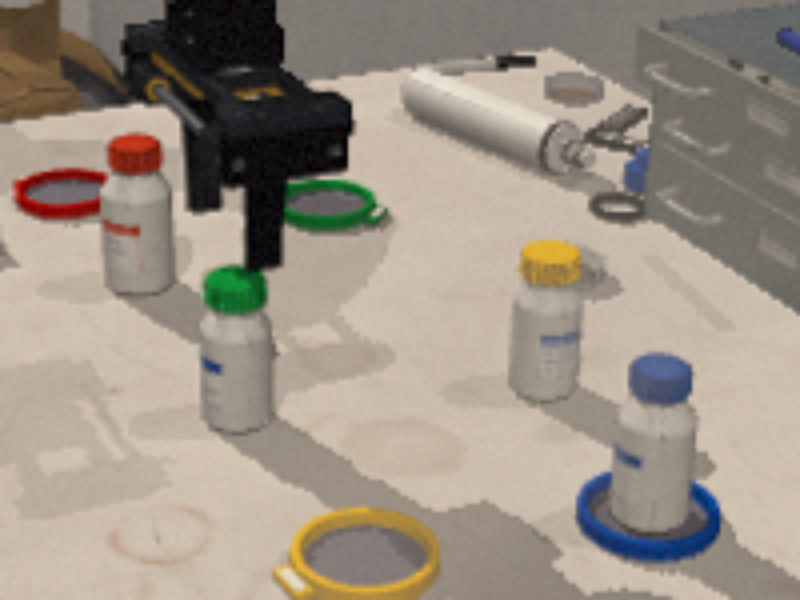

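Request:
{"op": "move_arm", "data": {
  "increments": [0, 0, 0, 0.005, 0, 0, 0.087, 0, 0, 0, 0.015, 0, 0, 0.087, 0, 0, 0, 0.03, 0, 0, 0.087, 0, 0, 0, 0.047, 0, 0, 0.087, 0, 0, 0, 0.063, 0, 0, 0.087, 0, 0, 0, 0.076, 0, 0, 0.087, 0, 0, 0, 0.084, 0, 0, 0.087, 0, 0, 0, 0.087, 0, 0, 0.087, 0, 0, 0, 0.087, 0, 0, 0.087, 0, 0, 0, 0.087, 0, 0, 0.087]
}}

```text
time_s: 11.62
tcp_pos: [0.4285, -0.1122, 0.0513]
ee_rot: [[0.001, -0.0, -1.0], [-0.0, -1.0, 0.0], [-1.0, 0.0, -0.001]]
wrist_force: [0.1, 0.1, 0.5]
gripper_width: 1.0
```

Request:
{"op": "move_arm", "data": {
  "increments": [0, 0, 0, 0, 0, 0, 0.06, 0, 0, 0, 0, 0, 0, 0.05, 0, 0, 0, 0, 0, 0, 0.04, 0, 0, 0, 0, 0, 0, 0.035, 0, 0, 0, 0, 0, 0, 0.03, 0, 0, 0, 0, 0, 0, 0.03, 0, 0, 0, 0, 0, 0, 0.03, 0, 0, 0, 0, 0, 0, 0.03, 0, 0, 0, 0, 0, 0, 0.03, 0, 0, 0, 0, 0, 0, 0.03]
}}

```text
time_s: 12.45
tcp_pos: [0.4279, -0.1122, 0.0509]
ee_rot: [[-0.0, -0.0, -1.0], [-0.0, -1.0, 0.0], [-1.0, 0.0, 0.0]]
wrist_force: [0.7, -0.0, -0.1]
gripper_width: 0.527
```

Request:
{"op": "move_arm", "data": {
  "increments": [0, 0, 0, -0.003, 0, 0, 0.03, 0, 0, 0, -0.01, 0, 0, 0.03, 0, 0, 0, -0.022, 0, 0, 0.03, 0, 0, 0, -0.038, 0, 0, 0.03, 0, 0, 0, -0.056, 0, 0, 0.03, 0, 0, 0, -0.076, 0, 0, 0.03, 0, 0, 0, -0.095, 0, 0, 0.03, 0, 0, 0, -0.112, -0.003, -0.002, 0.03, 0, 0, 0, -0.126, -0.009, -0.006, 0.03, 0, 0, 0, -0.136, -0.019, -0.012, 0.03, 0, 0, 0, -0.142, -0.033, -0.021, 0.03, 0, 0, 0, -0.145, -0.051, -0.033, 0.03]
}}

```text
time_s: 13.45
tcp_pos: [0.4609, -0.0611, 0.1976]
ee_rot: [[0.002, -0.001, -1.0], [0.001, -1.0, 0.001], [-1.0, -0.001, -0.002]]
wrist_force: [-0.0, -0.1, -0.8]
gripper_width: 0.525
```

Request:
{"op": "move_arm", "data": {
  "increments": [0, 0, 0, 0, -0.02, -0.013, 0.03, 0, 0, 0, 0, -0.041, -0.027, 0.03, 0, 0, 0, 0, -0.063, -0.041, 0.03, 0, 0, 0, 0, -0.086, -0.056, 0.03, 0, 0, 0, 0, -0.11, -0.072, 0.03, 0, 0, 0, 0, -0.134, -0.088, 0.03, 0, 0, 0, 0, -0.158, -0.104, 0.03, 0, 0, 0, 0, -0.181, -0.119, 0.03, 0, 0, 0, 0, -0.202, -0.132, 0.03, 0, 0, 0, 0, -0.219, -0.143, 0.03, 0, 0, 0, 0, -0.231, -0.151, 0.03, 0, 0, 0, 0, -0.238, -0.156, 0.03]
}}

```text
time_s: 14.45
tcp_pos: [0.6174, 0.1783, 0.1956]
ee_rot: [[-0.0, 0.001, -1.0], [-0.0, -1.0, -0.001], [-1.0, 0.0, 0.0]]
wrist_force: [0.3, -1.3, -1.1]
gripper_width: 0.527
```

Request:
{"op": "move_arm", "data": {
  "increments": [0, 0, 0, 0.004, 0, 0, 0.03, 0, 0, 0, 0.013, 0, 0, 0.03, 0, 0, 0, 0.027, 0, 0, 0.03, 0, 0, 0, 0.044, 0, 0, 0.03, 0, 0, 0, 0.062, 0, 0, 0.03, 0, 0, 0, 0.08, 0, 0, 0.03, 0, 0, 0, 0.097, 0, 0, 0.03, 0, 0, 0, 0.112, 0, 0, 0.03, 0, 0, 0, 0.123, 0, 0, 0.03, 0, 0, 0, 0.13, 0, 0, 0.03, 0, 0, 0, 0.135, 0, 0, 0.03, 0, 0, 0, 0.137, 0, 0, 0.03]
}}

```text
time_s: 15.45
tcp_pos: [0.6167, 0.1764, 0.0584]
ee_rot: [[-0.001, -0.001, -1.0], [-0.0, -1.0, 0.001], [-1.0, 0.0, 0.001]]
wrist_force: [-0.1, -0.9, -0.0]
gripper_width: 0.525
```

```bash
python3 - <<'E'
from h import *
s=r.sense();print(s['tcp_pos'].round(4),s['wrist_force'].round(1),s['joints'].round(0))
c=r.capture('scene')
cv2.imwrite('pics/d.png',cv2.resize(c[120:270,180:380][:,:,::-1],(600,450)))
E
```

```text
[0.6167 0.1764 0.0584] [-0.1 -0.9 -0. ] [ 30.  33.  -9.  -0. -49.  60.]
```

View pics/d.png

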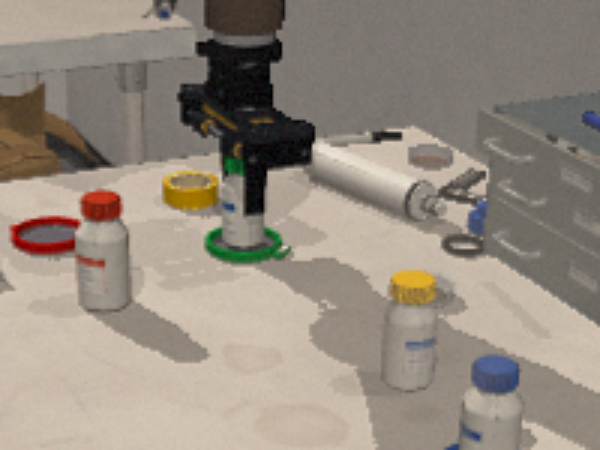

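Request:
{"op": "move_arm", "data": {
  "increments": [0, 0, 0, 0.001, 0, 0, 0.03, 0, 0, 0, 0.002, 0, 0, 0.03, 0, 0, 0, 0.003, 0, 0, 0.03, 0, 0, 0, 0.0035, 0, 0, 0.03, 0, 0, 0, 0.004, 0, 0, 0.03, 0, 0, 0, 0.0044, 0, 0, 0.03, 0, 0, 0, 0.0044, 0, 0, 0.03]
}}

```text
time_s: 16.08
tcp_pos: [0.6171, 0.1769, 0.055]
ee_rot: [[0.0, 0.0, -1.0], [0.0, -1.0, -0.0], [-1.0, -0.0, -0.0]]
wrist_force: [-1.1, -1.3, 1.5]
gripper_width: 0.519
```

Request:
{"op": "move_arm", "data": {
  "increments": [0, 0, 0, 0.0004, 0, 0, 0.03, 0, 0, 0, 0.0005, 0, 0, 0.03, 0, 0, 0, 0.0005, 0, 0, 0.046, 0, 0, 0, 0.0005, 0, 0, 0.05, 0, 0, 0, 0.0005, 0, 0, 0.056, 0, 0, 0, 0.0005, 0, 0, 0.064, 0, 0, 0, 0.0005, 0, 0, 0.074, 0, 0, 0, 0.0005, 0, 0, 0.085, 0, 0, 0, 0.0005, 0, 0, 0.087, 0, 0, 0, 0.0005, 0, 0, 0.087, 0, 0, 0, 0.0005, 0, 0, 0.087]
}}

```text
time_s: 17.0
tcp_pos: [0.617, 0.1768, 0.0539]
ee_rot: [[0.0, -0.0, -1.0], [0.0, -1.0, 0.0], [-1.0, -0.0, -0.0]]
wrist_force: [0.3, -0.6, 0.2]
gripper_width: 0.97
```

Request:
{"op": "move_arm", "data": {
  "increments": [0, 0, 0, -0.003, 0, 0, 0.087, 0, 0, 0, -0.01, 0, 0, 0.087, 0, 0, 0, -0.022, 0, 0, 0.087, 0, 0, 0, -0.038, 0, 0, 0.087, 0, 0, 0, -0.056, 0, 0, 0.087, 0, 0, 0, -0.075, 0, 0, 0.087, 0, 0, 0, -0.092, 0.003, 0, 0.087, 0, 0, 0, -0.105, 0.01, -0.001, 0.087, 0, 0, 0, -0.112, 0.022, -0.002, 0.087, 0, 0, 0, -0.115, 0.04, -0.003, 0.087, 0, 0, 0, -0.115, 0.063, -0.004, 0.087, 0, 0, 0, -0.115, 0.088, -0.005, 0.087]
}}

```text
time_s: 18.0
tcp_pos: [0.6219, 0.088, 0.17]
ee_rot: [[0.001, 0.001, -1.0], [0.001, -1.0, -0.001], [-1.0, -0.001, -0.001]]
wrist_force: [1.2, -0.2, 0.7]
gripper_width: 1.0
```

Request:
{"op": "move_arm", "data": {
  "increments": [0, 0, 0, 0, 0.028, -0.001, 0.087, 0, 0, 0, 0, 0.057, -0.001, 0.087, 0, 0, 0, 0, 0.087, -0.002, 0.087, 0, 0, 0, 0, 0.117, -0.002, 0.087, 0, 0, 0, 0, 0.147, -0.003, 0.087, 0, 0, 0, 0, 0.175, -0.004, 0.087, 0, 0, 0, 0, 0.2, -0.005, 0.087, 0, 0, 0, 0, 0.22, -0.005, 0.087, 0, 0, 0, 0, 0.235, -0.005, 0.087, 0, 0, 0, 0.002, 0.243, -0.005, 0.087, 0, 0, 0, 0.006, 0.245, -0.005, 0.087, 0, 0, 0, 0.014, 0.245, -0.005, 0.087]
}}

```text
time_s: 19.0
tcp_pos: [0.6273, -0.1564, 0.1555]
ee_rot: [[0.002, -0.001, -1.0], [-0.0, -1.0, 0.001], [-1.0, 0.0, -0.002]]
wrist_force: [-0.7, 0.7, 0.2]
gripper_width: 0.997
```

```bash
python3 - <<'E'
from h import *
s=r.sense();print(s['tcp_pos'].round(4),s['wrist_force'].round(1),s['joints'].round(0))
c=r.capture('scene');S=r.calibration('scene')
for P in ((.627,-.156-.05,.146),(.627,-.156+.05,.146),(.627,-.156,.1)):
    print(P,(proj(S,P)-[180,120])*3)
cv2.imwrite('pics/e.png',cv2.resize(c[120:300,180:400][:,:,::-1],(660,540)))
E
```

```text
[ 0.6273 -0.1564  0.1555] [-0.7  0.7  0.2] [  0.  27.  -2.   0. -60.  90.]
(0.627, -0.20600000000000002, 0.146) [443.84151908 246.79165646]
(0.627, -0.106, 0.146) [383.3745954  205.44104037]
(0.627, -0.156, 0.1) [409.32491425 274.84402405]
```

View pics/e.png

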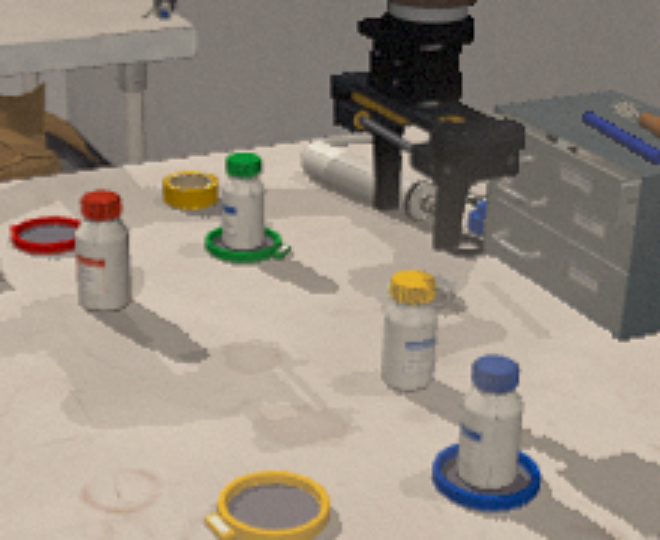

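Request:
{"op": "move_arm", "data": {
  "increments": [0, 0, 0, 0.006, 0, 0, 0.087, 0, 0, 0, 0.018, 0, 0, 0.087, 0, 0, 0, 0.034, 0, 0, 0.087, 0, 0, 0, 0.052, 0, 0, 0.087, 0, 0, 0, 0.07, 0, 0, 0.087, 0, 0, 0, 0.086, 0, 0, 0.087, 0, 0, 0, 0.097, 0, 0, 0.087, 0, 0, 0, 0.103, 0, 0, 0.087, 0, 0, 0, 0.104, 0, 0, 0.087, 0, 0, 0, 0.104, 0, 0, 0.087, 0, 0, 0, 0.104, 0, 0, 0.087]
}}

```text
time_s: 19.97
tcp_pos: [0.6277, -0.1561, 0.0519]
ee_rot: [[0.002, 0.0, -1.0], [-0.0, -1.0, -0.0], [-1.0, 0.0, -0.002]]
wrist_force: [0.8, 0.1, 0.3]
gripper_width: 0.999
```

Request:
{"op": "move_arm", "data": {
  "increments": [0, 0, 0, 0, 0, 0, 0.06, 0, 0, 0, 0, 0, 0, 0.05, 0, 0, 0, 0, 0, 0, 0.04, 0, 0, 0, 0, 0, 0, 0.035, 0, 0, 0, 0, 0, 0, 0.03, 0, 0, 0, 0, 0, 0, 0.03, 0, 0, 0, 0, 0, 0, 0.03, 0, 0, 0, 0, 0, 0, 0.03, 0, 0, 0, 0, 0, 0, 0.03, 0, 0, 0, 0, 0, 0, 0.03]
}}

```text
time_s: 20.8
tcp_pos: [0.6269, -0.1562, 0.051]
ee_rot: [[-0.0, -0.0, -1.0], [-0.0, -1.0, 0.0], [-1.0, 0.0, 0.0]]
wrist_force: [-0.5, 0.3, 0.6]
gripper_width: 0.526
```

Request:
{"op": "move_arm", "data": {
  "increments": [0, 0, 0, -0.003, 0, 0, 0.03, 0, 0, 0, -0.01, 0, 0, 0.03, 0, 0, 0, -0.022, 0, 0, 0.03, 0, 0, 0, -0.038, 0, 0, 0.03, 0, 0, 0, -0.056, 0, 0, 0.03, 0, 0, 0, -0.076, 0, 0, 0.03, 0, 0, 0, -0.095, 0, 0, 0.03, 0, 0, 0, -0.112, 0.002, 0.003, 0.03, 0, 0, 0, -0.126, 0.006, 0.008, 0.03, 0, 0, 0, -0.136, 0.012, 0.017, 0.03, 0, 0, 0, -0.142, 0.02, 0.029, 0.03, 0, 0, 0, -0.145, 0.03, 0.043, 0.03]
}}

```text
time_s: 21.8
tcp_pos: [0.5831, -0.1866, 0.1972]
ee_rot: [[0.002, 0.0, -1.0], [-0.0, -1.0, -0.0], [-1.0, 0.0, -0.002]]
wrist_force: [-0.2, 0.4, -0.8]
gripper_width: 0.526
```

Request:
{"op": "move_arm", "data": {
  "increments": [0, 0, 0, 0, 0.01, 0.014, 0.03, 0, 0, 0, 0, 0.02, 0.028, 0.03, 0, 0, 0, 0, 0.031, 0.043, 0.03, 0, 0, 0, 0, 0.042, 0.059, 0.03, 0, 0, 0, 0, 0.053, 0.075, 0.03, 0, 0, 0, 0, 0.064, 0.091, 0.03, 0, 0, 0, 0, 0.075, 0.107, 0.03, 0, 0, 0, 0, 0.085, 0.121, 0.03, 0, 0, 0, 0, 0.094, 0.133, 0.03, 0, 0, 0, 0, 0.101, 0.143, 0.03, 0, 0, 0, 0, 0.105, 0.149, 0.03, 0, 0, 0, 0, 0.107, 0.151, 0.03]
}}

```text
time_s: 22.8
tcp_pos: [0.4319, -0.2938, 0.196]
ee_rot: [[-0.0, -0.001, -1.0], [0.0, -1.0, 0.001], [-1.0, -0.0, 0.0]]
wrist_force: [-0.4, 0.7, -0.5]
gripper_width: 0.52
```

Request:
{"op": "move_arm", "data": {
  "increments": [0, 0, 0, 0.004, 0, 0, 0.03, 0, 0, 0, 0.013, 0, 0, 0.03, 0, 0, 0, 0.027, 0, 0, 0.03, 0, 0, 0, 0.044, 0, 0, 0.03, 0, 0, 0, 0.062, 0, 0, 0.03, 0, 0, 0, 0.08, 0, 0, 0.03, 0, 0, 0, 0.097, 0, 0, 0.03, 0, 0, 0, 0.112, 0, 0, 0.03, 0, 0, 0, 0.123, 0, 0, 0.03, 0, 0, 0, 0.13, 0, 0, 0.03, 0, 0, 0, 0.135, 0, 0, 0.03, 0, 0, 0, 0.137, 0, 0, 0.03]
}}

```text
time_s: 23.8
tcp_pos: [0.4329, -0.2928, 0.0579]
ee_rot: [[-0.001, 0.0, -1.0], [0.0, -1.0, -0.0], [-1.0, -0.0, 0.001]]
wrist_force: [-0.3, 0.1, -1.2]
gripper_width: 0.522
```

```bash
python3 - <<'E'
from h import *
s=r.sense();print(s['tcp_pos'].round(4),s['wrist_force'].round(1),s['joints'].round(0))
c=r.capture('scene')
cv2.imwrite('pics/f.png',cv2.resize(c[150:330,180:400][:,:,::-1],(660,540)))
E
```

```text
[ 0.4329 -0.2928  0.0579] [-0.3  0.1 -1.2] [-16.  24. -26.  -0. -40. 106.]
```

View pics/f.png

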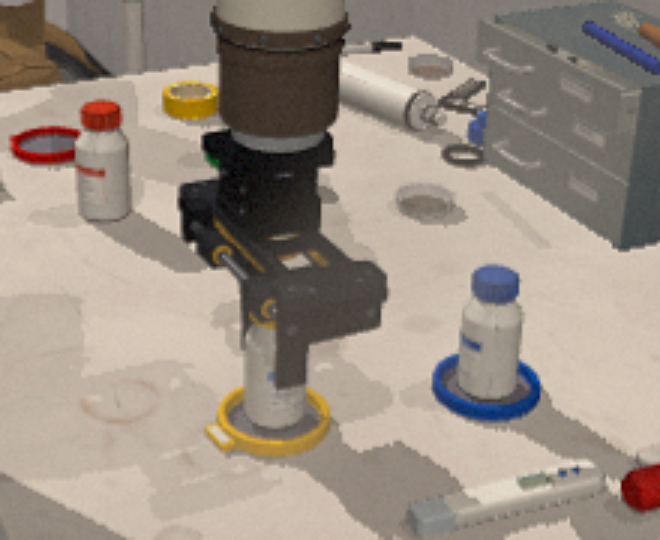

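Yellow is centred over its stand. I'll lower it, release it and retreat.

Request:
{"op": "move_arm", "data": {
  "increments": [0, 0, 0, 0.001, 0, 0, 0.03, 0, 0, 0, 0.002, 0, 0, 0.03, 0, 0, 0, 0.003, 0, 0, 0.03, 0, 0, 0, 0.0035, 0, 0, 0.03, 0, 0, 0, 0.004, 0, 0, 0.03, 0, 0, 0, 0.0044, 0, 0, 0.03, 0, 0, 0, 0.0046, 0, 0, 0.03, 0, 0, 0, 0.0046, 0, 0, 0.03]
}}

```text
time_s: 24.52
tcp_pos: [0.433, -0.2933, 0.0549]
ee_rot: [[0.0, -0.0, -1.0], [-0.0, -1.0, 0.0], [-1.0, 0.0, -0.0]]
wrist_force: [-0.1, 0.6, 3.3]
gripper_width: 0.519
```

Request:
{"op": "move_arm", "data": {
  "increments": [0, 0, 0, 0, 0, 0, 0.046, 0, 0, 0, 0, 0, 0, 0.05, 0, 0, 0, 0, 0, 0, 0.056, 0, 0, 0, 0, 0, 0, 0.064, 0, 0, 0, 0, 0, 0, 0.074, 0, 0, 0, 0, 0, 0, 0.085, 0, 0, 0, 0, 0, 0, 0.087, 0, 0, 0, 0, 0, 0, 0.087, 0, 0, 0, 0, 0, 0, 0.087]
}}

```text
time_s: 25.27
tcp_pos: [0.4328, -0.2932, 0.0543]
ee_rot: [[-0.0, -0.0, -1.0], [0.0, -1.0, 0.0], [-1.0, -0.0, 0.0]]
wrist_force: [-0.6, -0.0, -0.2]
gripper_width: 0.967
```

Request:
{"op": "move_arm", "data": {
  "increments": [0, 0, 0, -0.003, 0, 0, 0.087, 0, 0, 0, -0.01, 0, 0, 0.087, 0, 0, 0, -0.022, 0, 0, 0.087, 0, 0, 0, -0.038, 0, 0, 0.087, 0, 0, 0, -0.056, 0, 0, 0.087, 0, 0, 0, -0.075, 0, 0, 0.087, 0, 0, 0, -0.092, -0.003, 0, 0.087, 0, 0, 0, -0.105, -0.01, 0, 0.087, 0, 0, 0, -0.114, -0.022, 0, 0.087, 0, 0, 0, -0.118, -0.04, 0, 0.087, 0, 0, 0, -0.12, -0.063, 0, 0.087, 0, 0, 0, -0.12, -0.088, 0, 0.087]
}}

```text
time_s: 26.27
tcp_pos: [0.4328, -0.2042, 0.1752]
ee_rot: [[0.001, -0.001, -1.0], [-0.0, -1.0, 0.001], [-1.0, 0.0, -0.001]]
wrist_force: [-0.3, 0.8, -0.6]
gripper_width: 0.998
```

Request:
{"op": "move_arm", "data": {
  "increments": [0, 0, 0, 0, -0.026, 0, 0.087, 0, 0, 0, 0, -0.052, 0, 0.087, 0, 0, 0, 0, -0.078, 0, 0.087, 0, 0, 0, 0, -0.104, 0, 0.087, 0, 0, 0, 0, -0.13, 0, 0.087, 0, 0, 0, 0, -0.156, 0, 0.087, 0, 0, 0, 0, -0.182, 0, 0.087, 0, 0, 0, 0, -0.207, 0, 0.087, 0, 0, 0, 0, -0.231, 0, 0.087, 0, 0, 0, 0, -0.253, 0, 0.087, 0, 0, 0, 0, -0.272, 0, 0.087, 0, 0, 0, 0, -0.287, 0, 0.087]
}}

```text
time_s: 27.27
tcp_pos: [0.4323, 0.0835, 0.1746]
ee_rot: [[0.0, 0.001, -1.0], [0.0, -1.0, -0.001], [-1.0, -0.0, -0.0]]
wrist_force: [0.2, 0.2, -0.2]
gripper_width: 1.0
```

```bash
python3 - <<'E'
from h import *
s=r.sense();print(s['tcp_pos'].round(4),s['wrist_force'].round(1),s['joints'].round(0))
c=r.capture('scene');S=r.calibration('scene')
for P in ((.434,.103,.113),(.434,.103-.026,.04),(.434,.103+.026,.04),(.434,.103,0)):print(P,(proj(S,P)-[180,120])*3)
cv2.imwrite('pics/g.png',cv2.resize(c[120:320,180:400][:,:,::-1],(660,600)))
E
```

```text
[0.4323 0.0835 0.1746] [ 0.2  0.2 -0.2] [ 32.   7. -29.  -0. -54.  58.]
(0.434, 0.103, 0.113) [ 98.95463266 192.35502503]
(0.434, 0.077, 0.04) [110.22271619 271.93859634]
(0.434, 0.129, 0.04) [ 93.46031382 252.22005568]
(0.434, 0.103, 0) [103.16167298 298.70094617]
```

View pics/g.png

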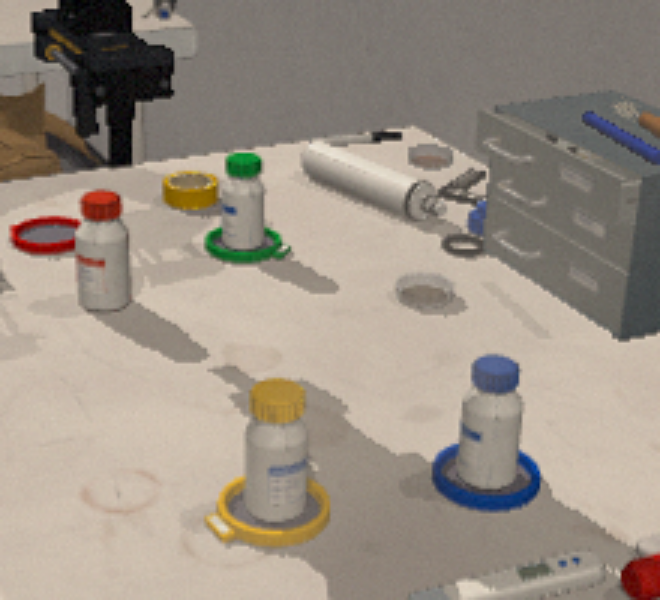

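Request:
{"op": "move_arm", "data": {
  "increments": [0, 0, 0, 0, -0.01, 0, 0.087, 0, 0, 0, 0, -0.016, -0.001, 0.087, 0, 0, 0, 0, -0.02, -0.001, 0.087, 0, 0, 0, 0.006, -0.02, -0.001, 0.087, 0, 0, 0, 0.02, -0.02, -0.001, 0.087, 0, 0, 0, 0.038, -0.02, -0.001, 0.087, 0, 0, 0, 0.058, -0.02, -0.001, 0.087, 0, 0, 0, 0.077, -0.02, -0.001, 0.087, 0, 0, 0, 0.094, -0.02, -0.001, 0.087, 0, 0, 0, 0.105, -0.02, -0.001, 0.087, 0, 0, 0, 0.111, -0.02, -0.001, 0.087, 0, 0, 0, 0.112, -0.02, -0.001, 0.087]
}}

```text
time_s: 28.32
tcp_pos: [0.4331, 0.1009, 0.061]
ee_rot: [[-0.003, -0.001, -1.0], [-0.002, -1.0, 0.001], [-1.0, 0.002, 0.003]]
wrist_force: [-0.2, 0.3, 0.9]
gripper_width: 0.999
```

Request:
{"op": "move_arm", "data": {
  "increments": [0, 0, 0, 0, 0, 0, 0.06, 0, 0, 0, 0, 0, 0, 0.055, 0, 0, 0, 0, 0, 0, 0.045, 0, 0, 0, 0, 0, 0, 0.04, 0, 0, 0, 0, 0, 0, 0.035, 0, 0, 0, 0, 0, 0, 0.035, 0, 0, 0, 0, 0, 0, 0.035, 0, 0, 0, 0, 0, 0, 0.035, 0, 0, 0, 0, 0, 0, 0.035, 0, 0, 0, 0, 0, 0, 0.035]
}}

```text
time_s: 29.15
tcp_pos: [0.4342, 0.102, 0.0626]
ee_rot: [[0.001, -0.0, -1.0], [0.0, -1.0, 0.0], [-1.0, -0.0, -0.001]]
wrist_force: [-0.4, 1.4, 2.8]
gripper_width: 0.591
```

Request:
{"op": "move_arm", "data": {
  "increments": [0, 0, 0, -0.003, 0, 0, 0.035, 0, 0, 0, -0.009, 0, 0, 0.035, 0, 0, 0, -0.019, 0, 0, 0.035, 0, 0, 0, -0.032, 0, 0, 0.035, 0, 0, 0, -0.047, 0, 0, 0.035, 0, 0, 0, -0.062, -0.003, 0, 0.035, 0, 0, 0, -0.075, -0.008, 0, 0.035, 0, 0, 0, -0.085, -0.016, 0, 0.035, 0, 0, 0, -0.09, -0.027, 0, 0.035, 0, 0, 0, -0.092, -0.04, 0.001, 0.035, 0, 0, 0, -0.092, -0.055, 0.001, 0.035, 0, 0, 0, -0.092, -0.071, 0.002, 0.035]
}}

```text
time_s: 30.15
tcp_pos: [0.4316, 0.1735, 0.1543]
ee_rot: [[-0.0, -0.001, -1.0], [-0.0, -1.0, 0.001], [-1.0, 0.0, 0.0]]
wrist_force: [0.4, 0.4, -1.4]
gripper_width: 0.593
```

Request:
{"op": "move_arm", "data": {
  "increments": [0, 0, 0, 0, -0.016, 0, 0.035, 0, 0, 0, 0, -0.032, 0.001, 0.035, 0, 0, 0, 0, -0.048, 0.001, 0.035, 0, 0, 0, 0, -0.064, 0.002, 0.035, 0, 0, 0, 0, -0.079, 0.002, 0.035, 0, 0, 0, 0, -0.091, 0.003, 0.035, 0, 0, 0, 0, -0.1, 0.003, 0.035, 0, 0, 0, 0.003, -0.106, 0.003, 0.035, 0, 0, 0, 0.009, -0.108, 0.003, 0.035, 0, 0, 0, 0.018, -0.108, 0.003, 0.035, 0, 0, 0, 0.03, -0.108, 0.003, 0.035, 0, 0, 0, 0.042, -0.108, 0.003, 0.035]
}}

```text
time_s: 31.15
tcp_pos: [0.4286, 0.2799, 0.1112]
ee_rot: [[-0.001, -0.001, -1.0], [-0.001, -1.0, 0.001], [-1.0, 0.001, 0.001]]
wrist_force: [-0.7, 0.4, -1.8]
gripper_width: 0.595
```

Request:
{"op": "move_arm", "data": {
  "increments": [0, 0, 0, 0.012, 0, 0, 0.035, 0, 0, 0, 0.023, 0, 0, 0.035, 0, 0, 0, 0.032, 0, 0, 0.035, 0, 0, 0, 0.038, 0, 0, 0.035, 0, 0, 0, 0.041, 0, 0, 0.035, 0, 0, 0, 0.042, 0, 0, 0.035, 0, 0, 0, 0.042, 0, 0, 0.035]
}}

```text
time_s: 31.73
tcp_pos: [0.4291, 0.2808, 0.0704]
ee_rot: [[0.0, -0.0, -1.0], [0.0, -1.0, 0.0], [-1.0, -0.0, -0.0]]
wrist_force: [-0.0, -0.2, -1.0]
gripper_width: 0.593
```

```bash
python3 - <<'E'
from h import *
s=r.sense();print(s['tcp_pos'].round(4),s['wrist_force'].round(1),s['joints'].round(0))
c=r.capture('scene')
cv2.imwrite('pics/i.png',cv2.resize(c[100:280,120:340][:,:,::-1],(660,540)))
E
```

```text
[0.4291 0.2808 0.0704] [-0.  -0.2 -1. ] [ 51.  22. -27.   0. -41.  39.]
```

View pics/i.png

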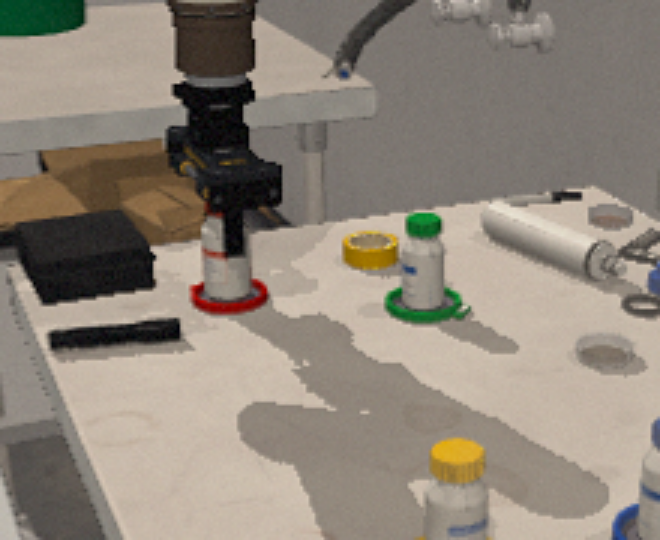

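Request:
{"op": "move_arm", "data": {
  "increments": [0, 0, 0, 0.001, 0, 0, 0.035, 0, 0, 0, 0.002, 0, 0, 0.035, 0, 0, 0, 0.003, 0, 0, 0.035, 0, 0, 0, 0.0035, 0, 0, 0.035, 0, 0, 0, 0.004, 0, 0, 0.035, 0, 0, 0, 0.0044, 0, 0, 0.035, 0, 0, 0, 0.0044, 0, 0, 0.035, 0, 0, 0, 0.0044, 0, 0, 0.035]
}}

```text
time_s: 32.45
tcp_pos: [0.4291, 0.2809, 0.0666]
ee_rot: [[0.0, 0.0, -1.0], [0.0, -1.0, -0.0], [-1.0, -0.0, -0.0]]
wrist_force: [-2.2, -1.6, 5.4]
gripper_width: 0.591
```

Request:
{"op": "move_arm", "data": {
  "increments": [0, 0, 0, 0, 0, 0, 0.053, 0, 0, 0, 0, 0, 0, 0.057, 0, 0, 0, 0, 0, 0, 0.062, 0, 0, 0, 0, 0, 0, 0.068, 0, 0, 0, 0, 0, 0, 0.075, 0, 0, 0, 0, 0, 0, 0.085, 0, 0, 0, 0, 0, 0, 0.087, 0, 0, 0, 0, 0, 0, 0.087, 0, 0, 0, 0, 0, 0, 0.087]
}}

```text
time_s: 33.2
tcp_pos: [0.429, 0.2808, 0.0659]
ee_rot: [[-0.0, -0.0, -1.0], [-0.0, -1.0, 0.0], [-1.0, 0.0, 0.0]]
wrist_force: [0.7, 0.8, -0.5]
gripper_width: 0.982
```

Request:
{"op": "move_arm", "data": {
  "increments": [0, 0, 0, -0.003, 0, 0, 0.087, 0, 0, 0, -0.01, 0, 0, 0.087, 0, 0, 0, -0.022, 0, 0, 0.087, 0, 0, 0, -0.038, 0, 0, 0.087, 0, 0, 0, -0.056, 0, 0, 0.087, 0, 0, 0, -0.075, 0, 0, 0.087, 0, 0, 0, -0.092, 0, 0, 0.087, 0, 0, 0, -0.107, 0, 0, 0.087, 0, 0, 0, -0.119, 0, 0, 0.087, 0, 0, 0, -0.127, 0, 0, 0.087, 0, 0, 0, -0.13, 0, 0, 0.087, 0, 0, 0, -0.13, 0, 0, 0.087]
}}

```text
time_s: 34.2
tcp_pos: [0.4291, 0.281, 0.1968]
ee_rot: [[0.001, -0.0, -1.0], [0.001, -1.0, 0.0], [-1.0, -0.001, -0.001]]
wrist_force: [-0.2, -0.3, 0.3]
gripper_width: 1.002
```

Request:
{"op": "move_arm", "data": {
  "increments": [0, 0, 0, 0, -0.005, 0.005, 0.087, 0, 0, 0, 0, -0.018, 0.015, 0.087, 0, 0, 0, 0, -0.035, 0.03, 0.087, 0, 0, 0, 0, -0.056, 0.047, 0.087, 0, 0, 0, 0, -0.077, 0.065, 0.087, 0, 0, 0, 0, -0.098, 0.084, 0.087, 0, 0, 0, 0, -0.119, 0.102, 0.087, 0, 0, 0, 0, -0.14, 0.12, 0.087, 0, 0, 0, 0, -0.16, 0.137, 0.087, 0, 0, 0, 0, -0.174, 0.149, 0.087, 0, 0, 0, 0, -0.18, 0.154, 0.087, 0, 0, 0, 0, -0.18, 0.154, 0.087]
}}

```text
time_s: 35.2
tcp_pos: [0.2736, 0.4616, 0.1949]
ee_rot: [[-0.001, 0.002, -1.0], [-0.002, -1.0, -0.002], [-1.0, 0.002, 0.001]]
wrist_force: [0.5, 0.2, -0.1]
gripper_width: 0.998
```

```bash
python3 - <<'E'
from h import *
s=r.sense();print(s['time_s'],s['tcp_pos'].round(4),s['wrist_force'].round(1),s['joints'].round(0))
c=r.capture('scene');t=r.capture('top')
cv2.imwrite('pics/j.png',c[:,:,::-1]);cv2.imwrite('pics/k.png',t[:,:,::-1])
T=r.calibration('top')
for n,xy,st,h in (('blue',(0.6024,-.3207),0,.103),('green',(.6172,.1768),0,.105),('yellow',(.4333,-.2931),0,.105),('red',(.4293,.2806),0,.117)):
    m=mask(t,n);e=proj(T,(*xy,h));cs,_=cv2.findContours(m,cv2.RETR_LIST,cv2.CHAIN_APPROX_NONE)
    for q in cs:
        a=cv2.contourArea(q)
        M=cv2.moments(q)
        if 60<a<230:
            u=np.array([M['m10']/M['m00'],M['m01']/M['m00']])
            if np.linalg.norm(u-e)<12:print(n,u.round(1),onz(T,u,h)[:2].round(4),xy)
m=mask(t,'yellow');q=m[165:197,155:190];M=cv2.moments(q,True);print('tape',M['m10']/M['m00']+155,M['m01']/M['m00']+165)
t0=cv2.imread('pics/top0.png')[:,:,::-1].copy();q=mask(t0,'yellow')[165:197,155:190];M=cv2.moments(q,True);print('tape0',M['m10']/M['m00']+155,M['m01']/M['m00']+165)
E
```

```text
35.2 [0.2736 0.4616 0.1949] [ 0.5  0.2 -0.1] [ 77.  15. -15.  -0. -60.  13.]
tape 172.08837209302325 181.62790697674419
tape0 172.21100917431193 181.77981651376146
```

View pics/j.png

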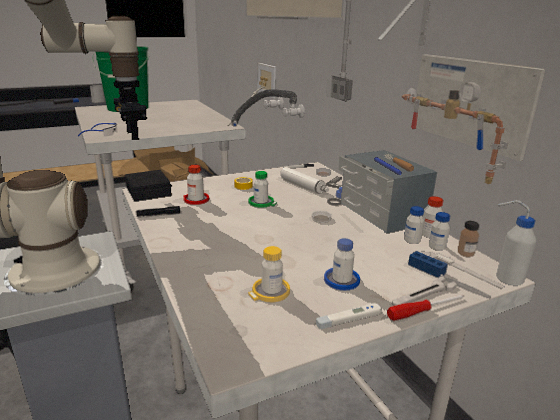

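View pics/k.png

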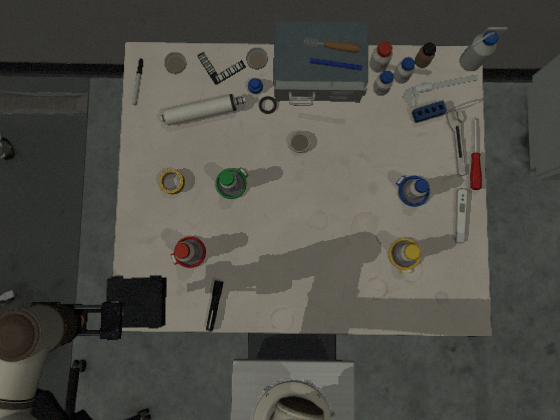

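```bash
python3 - <<'E'
import cv2,numpy as np
t=cv2.imread("pics/k.png");s=cv2.imread("pics/j.png")
f=lambda im,L:np.hstack([cv2.resize(im[b-25:b+25,a-25:a+25],(200,200),interpolation=cv2.INTER_NEAREST) for a,b in L])
cv2.imwrite('pics/l.png',np.vstack([f(t,((413,191),(232,183),(405,254),(190,252))),f(s,((342,268),(262,192),(271,278),(196,188)))]))
E
```

```text
(no output)
```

View pics/l.png

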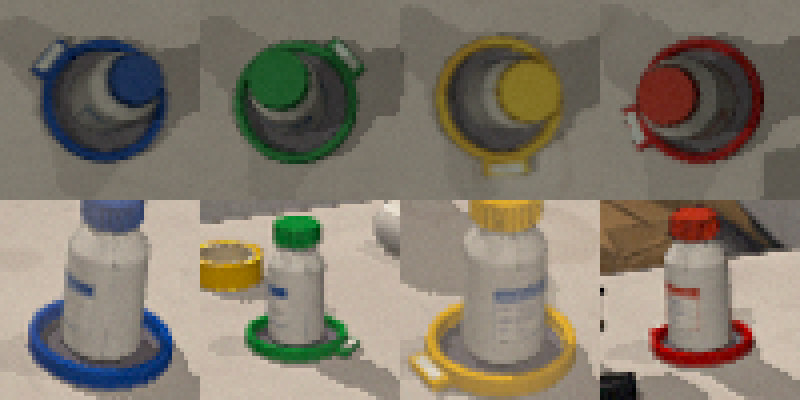

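All four bottles stand upright inside the rim of the right stand. The tape and dish are where they were, and the robot is clear.

```bash
python3 -c "
from station import r
print(r.finish_job())"
```

```text
the job is handed in; nothing more can be done
None
```

All four bottles are in the stands of their cap colour, placed in the order blue, green, yellow, red. Each was let go before the next was taken. I handed the job in at about 35 s of the 96 s allowed.

- **Setting down:** each bottle went down in steps of about 1 mm or less. The wrist force read about 2 to 5 N at contact for blue, yellow and red. Green read only 1.5 N, so I lowered it another 0.5 mm before opening.
- **Last pictures (top and scene views):** all four bottles stand upright inside their rims, and the gripper touches nothing.
- **Bystanders:** the tape roll's centre is within 0.2 pixel of where it started. The petri dish looks unmoved, but I judged that by eye.
- **What did not work or disagreed:**
  - My numeric check of the final cap positions gave nothing, because each cap runs into its same-coloured rim in the top view. The final positions therefore rest on the enlarged pictures and the measured tool poses at release.
  - The two cameras differed by up to 8 mm on the red bottle's first position. The grasp was good all the same.

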